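Gently cap the humidity probe

ROBOT

A 6-joint arm with a two-finger parallel gripper is mounted at the origin on the work surface. World frame = base frame: x ahead of the robot, y to its left, z up, the work surface at z = 0. Lengths are in mm, angles in rad, forces in N, time in s.
With the tool pointing down it reaches from about 325 to 775 mm from the base axis. Payload 5.5 kg.
Tool frame: the origin (TCP) lies on the mounting face of the last link; the fingertips stand env.finger_overhang ahead of it and the grasp point (between the pads) lies 163 mm ahead of it (env.finger_overhang is the distance from the TCP to the fingertips, in mm); z points along the fingers, y is the direction in which the jaws open and shut (so a half turn about z gives the same grasp; the last joint's range is limited). The gripper opens to 88 mm and grips with 3 to 60 N. Pads are 20 mm wide; open, the fingers measure 115 mm over their backs; the gripper's body (75 mm by 178 mm) begins 61 mm behind the grasp point.
Start: joints at [1.095, 0.091, 1.231, -0, 1.82, -0.057], TCP at [244.005, 548.16, 404.631] pointing down, gripper open.
Joint ranges: [-2.87, 2.87], [-0.86, 2.18], [0.17, 2.46], [-1.51, 4.65], [0.06, 2.69], [-2.65, 2.65]. Speed limits (rad/s): [2.57, 2.57, 3.01, 3.14, 3.14, 3.14].

INTERFACE

Orientations are given as a unit quaternion [x, y, z, w].
In Python, from bench import env gives the robot as it stands. Calls block until the motion is done:
- env.move_pose(position, orientation): joint-space move of the TCP to a pose.
- env.move_straight(position, rate=150, frame=None, guard=None): straight line of the TCP; frame=None keeps the orientation; rate is the mean speed in mm/s. With guard (N) it stops when the force on the tool has changed by that much, and returns True; else False.
- env.move_j(angles): joint-space move.
- env.open() and env.gripper_close(strength=None): open the fingers fully, or close them until they stop; strength is the grip in N (None keeps the last).
- env.dwell(seconds).
- env.solve_ik(position, orientation): joint angles nearest the present ones, or None.
- env.capture(name): name is "scene" or "top"; returns a dict with "frame" (420x560x3 uint8, red, green, blue), "fov_y" (degrees; the focal length in pixels is half the picture's height over the tangent of half this angle, whatever the lens; pixels are square), "cx", "cy" (the principal point, pixels), "rvec" (rotation vector, rad) and "tvec" (3), from world to camera coordinates, as OpenCV has them. Camera axes: x right, y down, z forward; pixel columns grow to the right and rows downward; lengths in mm; the calibration is good to about 2 mm. A picture is of the moment at which its call begins. There is no depth.
A pose or a line that the arm cannot do raises env.IKError and nothing moves.
- env.hand_in(): hands the job in, once; it reports no verdict.
Trained networks look in a picture, given as the dict that the camera call returned (one of the last four; its "shot" number tells which), for a name from the list of things; names that differ only in an ending like _2 or _b are one class to them, and where a whole thing is asked for, a point or a joint stands for the part that bears it (a point fixed in the world has none). Each returns a list of dicts, best first, with "p" (0 to 1); they miss things now and then, are a little off and sometimes report something else, mostly with a low value. They report only what shows in the picture. A call takes as long as a camera call.
- env.recognise(target, picture): "position" ([x, y, z] in mm, in world coordinates, good to about 4 mm: the middle of the surface that is visible of it).
- env.landmark_of(target, picture): "position" ([x, y, z] in mm, in world coordinates, good to about 4 mm: a listed point, or the origin of a listed thing).
Readings, each from a call of its own:
- env.current_clock(): time.
- env.current_joint_pos(): joint angles.
- env.current_qd(): joint speeds.
- env.current_effort(): joint torques, N m.
- env.current_eef_pos(): TCP position.
- env.current_tool_rot(): TCP orientation.
- env.current_contact_force(): force on the tool from outside, world axes, zero at the start.
- env.current_moment(): the same for the moment, N m.
- env.current_opening(): finger opening in mm.
Only numpy, scipy, OpenCV 4.12 (cv2) and the standard library are available. Lean on these libraries where they do the work, as an engineer would, in place of code of your own. Each camera call takes 0.05 s, during which the arm holds its last target.

TASK

Put the tall slotted grey humidity cap back over the metal probe stub on the silver data logger, so that it stands upright with its open rim resting on the logger's top, and let go. The cap is thin-walled and brittle: hold it with a light grip, since it cracks at about 40 N on each side, lower it into place instead of dropping it or pushing it down hard, and leave the squat grey cover and the copper ring where they are.

Things in the scene. Friction and masses are not known exactly. Their poses are not given: they have to be found in the camera images.
- cap: To be moved: slate-grey hollow upright cylinder with rows of dark slots, 44 mm outside diameter, 76 mm tall, top closed and narrowed (sides straight up to 68 mm), open below; bore 38 mm wide, 70 mm deep. 42 to 84 g, loose on the shelf (z = 0), open end down. Origin: centre of its bottom rim, z up through its top. Brittle: breaks if the finger forces on it add up to over 80 N (40 N a finger).
- logger: Silver flat box, top 45 mm above the shelf, fixed. From its top rises the steel probe stub, 14 mm in diameter, 45 mm tall (tip at 90 mm), inside a thin black circle 62 mm wide; the cap fits over it with 12 mm play. Origin: on the shelf below the stub axis, z up. Box x -55..55, y -45..95 mm; yellow battery pack 38 mm high at y 112..198; base plate 4 mm thick, x -65..65, y -75..215.
- cover: Bystander: squat slate-grey blanking cover, a solid round disc with ribbed edge, 56 mm in diameter, 22 mm tall, loose on the shelf. Origin: centre of its underside. Not to be moved.
- ring: Bystander: copper rain collector ring, open, 100 mm outside and 90 mm inside diameter, 24 mm tall, lying loose on the shelf. Origin: its centre, at the underside. Not to be moved.

How it is judged:
By the outcome, as a careful person would: the job done as asked, in the order asked, and still so for the second after the job is handed in, with the robot touching nothing.
It also fails if it takes over 32 s, if anything falls off the work surface, if the arm or the gripper's body presses on something with over 40 N, if the wrist force passes 120 N, or if a joint passes its speed limit or range.

## Working session

There is one attempt and no reset: what is moved stays moved. The work goes in short steps, each a Python script; the robot and the scene stay as the last script left them, time stands still between calls to the robot, and variables do not carry over. Pictures are saved under pics/ and viewed, and the job is handed in when it is done.

```bash
mkdir -p pics; python3 - <<'E'
from bench import env
import cv2
for n in ("scene","top"):
    c=env.capture(n); cv2.imwrite(f"pics/{n}0.png",c["frame"][:,:,::-1])
    print(n,c["fov_y"],c["cx"],c["cy"],c["rvec"],c["tvec"])
    for t in ("cap","logger","cover","ring"):
        for f in (env.recognise,env.landmark_of):
            print(t,f.__name__,[(d["position"],d["p"]) for d in f(t,c)][:3])
print(env.finger_overhang,env.current_clock(),env.current_tool_rot(),env.current_opening())
E
```

```text
scene 46.406169894520445 269.3898547463917 199.8152887417239 [ 1.07649342  2.44116526 -0.93921797] [ 407.87912797 -242.3700291  1169.27200183]
cap call [([486.2, -310.2, 53.7], 0.56)]
cap call [([476.9, -327.8, 1.9], 0.74)]
logger call [([550.7, 267.5, 36.4], 0.65)]
logger call [([558.7, 193.5, -1.0], 0.95)]
cover call [([612.4, -66.5, 23.0], 0.83)]
cover call [([609.5, -72.5, 0.0], 0.71)]
ring call [([443.4, -134.2, 14.7], 0.8)]
ring call [([443.8, -136.1, 1.3], 0.98)]
top 50.135047967256504 275.25886208245703 211.068638228857 [ 2.20947984 -2.19682271  0.04940827] [ -38.02401094  540.45253976 1051.79856274]
cap call [([475.7, -317.1, 72.8], 0.76)]
cap call [([469.5, -325.7, 1.3], 0.77)]
logger call [([537.8, 247.6, 38.5], 0.87)]
logger call [([561.9, 190.3, 2.7], 0.82)]
cover call [([610.6, -73.3, 28.4], 0.68)]
cover call [([614.4, -68.9, 0.6], 0.9)]
ring call [([439.7, -147.6, 20.7], 0.83)]
ring call []
182.0 0.9 [ 2.07874854e-01  9.78155430e-01  1.57337379e-06 -5.45926564e-06] 87.98937449092375
```

View pics/scene0.png

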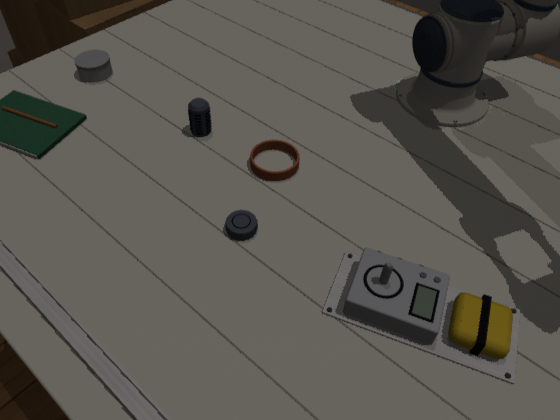

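View pics/top0.png

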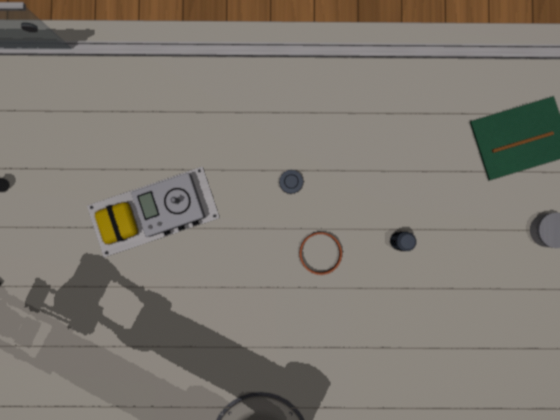

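Scene shows the cap at about (200,117) and the stub at (387,273). Top shows the cap at (404,241) and the stub at (177,201). Next I'll overlay the projected models to refine these.

```bash
cat > h.py <<'E'
import numpy as np,cv2
def K(c):
    f=c["frame"].shape[0]/2/np.tan(np.radians(c["fov_y"])/2)
    return np.array([[f,0,c["cx"]],[0,f,c["cy"]],[0,0,1.]])
def proj(c,P):
    return cv2.projectPoints(np.asarray(P,float).reshape(-1,3),np.array(c["rvec"],float),np.array(c["tvec"],float),K(c),None)[0][:,0]
def ray(c,uv,z):
    R=cv2.Rodrigues(np.array(c["rvec"],float))[0];t=np.array(c["tvec"],float)
    d=R.T@np.linalg.inv(K(c))@np.array([uv[0],uv[1],1.]);o=-R.T@t
    return o+d*(z-o[2])/d[2]
def circ(x,y,z,r,n=72):
    a=np.linspace(0,2*np.pi,n);return np.c_[x+r*np.cos(a),y+r*np.sin(a),0*a+z]
def overlay(c,curves,center,half,s,name):
    u,v=map(int,center);im=c["frame"][:,:,::-1][max(0,v-half):v+half,max(0,u-half):u+half]
    o=np.array([max(0,u-half),max(0,v-half)])
    raw=cv2.resize(im,None,fx=s,fy=s,interpolation=cv2.INTER_CUBIC)
    raw=np.clip(raw.astype(float)*1.8,0,255).astype(np.uint8);b=raw.copy()
    for P in curves:
        q=((proj(c,P)-o+.5)*s).astype(np.int32);cv2.polylines(b,[q],False,(0,255,0),1)
    return np.hstack([raw,b])
E
python3 - <<'E'
from bench import env
import cv2,numpy as np
from h import *
rows={"cap":[], "log":[]}
for n,cc,lc in (("scene",(200,117),(387,280)),("top",(404,241),(177,201))):
    c=env.capture(n)
    x,y=473,-326
    rows["cap"].append(overlay(c,[circ(x,y,0,22),circ(x,y,68,22)],cc,28,7,""))
    x,y=560,192
    rows["log"].append(overlay(c,[circ(x,y,45,31),circ(x,y,45,7),circ(x,y,90,7)],lc,28,7,""))
    np.save(n+".npy",c,allow_pickle=True)
for k,v in rows.items(): cv2.imwrite(f"pics/{k}1.png",cv2.resize(np.vstack(v),None,fx=.76,fy=.76))
E
```

```text
(no output)
```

View pics/cap1.png

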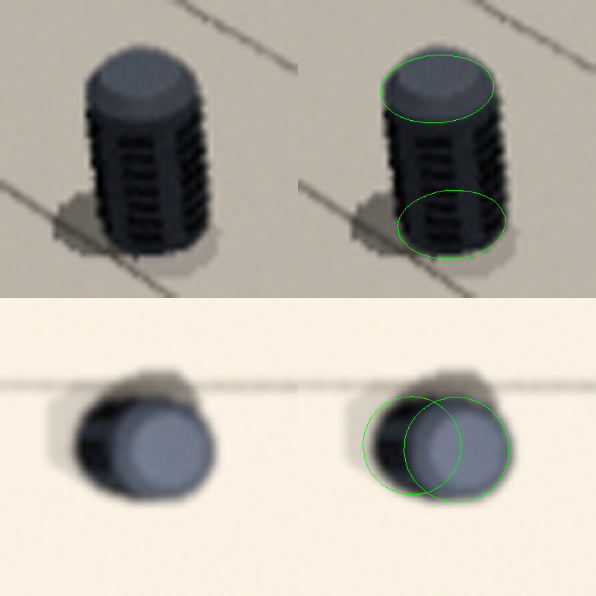

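View pics/log1.png

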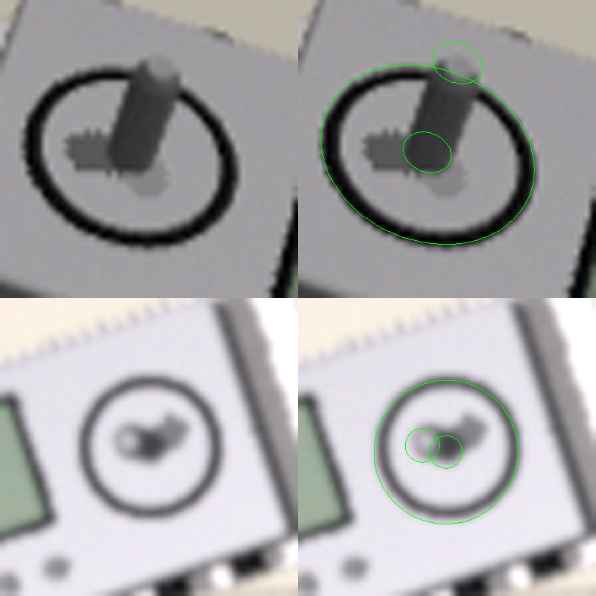

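```bash
python3 - <<'E'
import cv2,numpy as np
from h import *
from scipy.optimize import minimize
cs={n:np.load(n+".npy",allow_pickle=True).item() for n in("scene","top")}
# cap: mask bluish/dark
data={}
for n,cc in(("scene",(200,117)),("top",(404,241))):
    c=cs[n];f=c["frame"].astype(int)
    m=((f[:,:,2]-f[:,:,0])>3).astype(np.uint8)
    M=np.zeros_like(m);u,v=cc;M[v-24:v+24,u-20:u+20]=m[v-24:v+24,u-20:u+20]
    M=cv2.morphologyEx(M,cv2.MORPH_CLOSE,np.ones((5,5)));data[n]=M
    print(n,M.sum(),cv2.boundingRect(M))
def sil(c,x,y):
    P=np.vstack([circ(x,y,0,22),circ(x,y,68,22),circ(x,y,76,16)])
    h=cv2.convexHull(proj(c,P).astype(np.float32))
    im=np.zeros((420,560),np.uint8);cv2.fillPoly(im,[np.round(h*16).astype(np.int32)],1,shift=4);return im
def cost(p,ns):
    s=0
    for n in ns:
        a=sil(cs[n],*p);s+=1-(a&data[n]).sum()/(a|data[n]).sum()
    return s
for ns in(["scene"],["top"],["scene","top"]):
    r=minimize(cost,[473,-327],args=(ns,),method="Nelder-Mead",options=dict(initial_simplex=[[465,-335],[485,-330],[470,-315]]));print(ns,r.x,r.fun)
# black circle on logger: dark ring, from pixel ellipse fit
for n,cc in(("scene",(387,280)),("top",(177,201))):
    c=cs[n];g=c["frame"].max(2).astype(float);u,v=cc
    def ringc(p):
        s=0
        for r in(29,30):
            q=proj(c,circ(p[0],p[1],45,r,120)).astype(np.float32)
            s+=cv2.remap(g.astype(np.float32),q[:,0][None],q[:,1][None],cv2.INTER_LINEAR).mean()
        return s
    r=minimize(ringc,[560,192],method="Nelder-Mead",options=dict(initial_simplex=[[555,190],[565,190],[560,198]]));print(n,"ring",r.x,r.fun)
from bench import env
from scipy.spatial.transform import Rotation as R
print(R.from_quat(env.current_tool_rot()).as_matrix().round(3))
E
```

```text
scene 639 (189, 98, 21, 39)
top 347 (391, 232, 25, 19)
['scene'] [ 469.31413651 -325.22846222] 0.20423412204234126
['top'] [ 471.89107776 -330.95097303] 0.2740585774058577
['scene', 'top'] [ 471.77975535 -325.4439044 ] 0.4830922504636873
scene ring [560.84673361 192.79355587] 41.462371826171875
top ring [562.07787928 190.8701346 ] 142.97328186035156
[[-0.914  0.407 -0.   ]
 [ 0.407  0.914  0.   ]
 [ 0.     0.    -1.   ]]
```

```bash
cat >> h.py <<'E'
from scipy.spatial.transform import Rotation as Rn
def quat(a): # jaws (tool y) along world angle a, z down
    y=np.array([np.cos(a),np.sin(a),0]);z=np.array([0,0,-1.]);x=np.cross(y,z)
    return Rn.from_matrix(np.c_[x,y,z]).as_quat()
E
python3 - <<'E'
from bench import env
from h import *
x,y=471.5,-327.5
q=quat(np.arctan2(y,x))
print(env.solve_ik([x,y,340],q),env.solve_ik([x,y,208],q))
t=env.current_clock()
env.move_pose([x,y,340],q); print(env.current_clock()-t, env.current_eef_pos())
g=env.move_straight([x,y,210],rate=120,guard=12)
print(g,env.current_eef_pos(),env.current_contact_force(),env.current_clock())
for n in("scene","top"):
    c=env.capture(n);
    cv2.imwrite(f"pics/{n}2.png",overlay(c,[], (200,105) if n=="scene" else (404,241),45,4,"")[:,:360])
E
python3 -c "
import cv2,numpy as np
cv2.imwrite('pics/both2.png',np.hstack([cv2.imread(f'pics/{n}2.png') for n in('scene','top')]))"
```

```text
[-6.66346837e-01  1.79067632e-02  1.42062002e+00 -4.44089210e-16
  1.70306587e+00 -5.92598143e-02] [-6.66346837e-01  7.35869375e-02  1.59954474e+00 -4.44089210e-16
  1.46846098e+00 -5.92598143e-02]
3.175 [ 471.91906745 -326.92436106  340.10665504]
False [ 471.77791425 -327.71354483  211.11483296] [-0.14308749  0.30596609  0.04508542] 5.4083
```

View pics/both2.png

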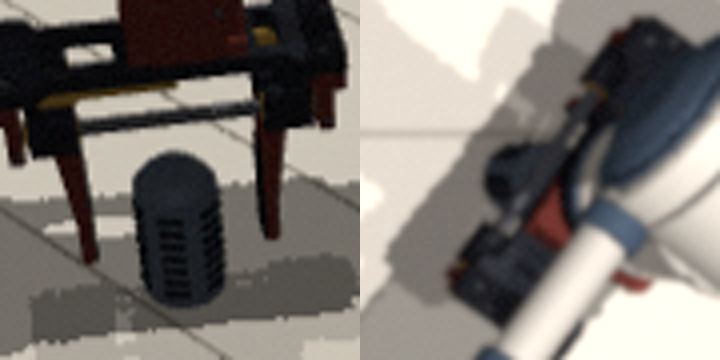

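```bash
python3 - <<'E'
from h import *
c=np.load("scene.npy",allow_pickle=True).item()
print(ray(c,(199.9,122),29))
a=np.arctan2(-327.5,471.5)
for s in(-1,1):
    print(proj(c,[471.8+s*44*np.cos(a),-327.7+s*44*np.sin(a),29]))
print(proj(c,[471.8,-327.7,29]))
E
```

```text
[ 476.61452169 -320.17199028   29.        ]
[[219.48907862 116.84542464]]
[[178.57336839 122.10766736]]
[[199.175741   119.45795935]]
```

The scene view shows the cap upright and centred between the fingers. I'll close lightly and lift.

```bash
python3 - <<'E'
from bench import env
from h import *
env.gripper_close(strength=12)
print("open",env.current_opening(),env.current_contact_force(),env.current_clock())
p=env.current_eef_pos()
env.move_straight([p[0],p[1],p[2]+40],rate=60)
print("open",env.current_opening(),env.current_contact_force(),env.current_clock(),env.current_eef_pos())
c=env.capture("scene");cv2.imwrite("pics/s3.png",overlay(c,[],(200,105),45,6,"")[:,:540])
E
```

```text
open 44.17620935744086 [ 0.32522097 -0.48096735 -0.36383362] 6.25
open 44.36937462511799 [ 0.3797038   0.81415915 -1.22340494] 7.0667 [ 471.41789882 -327.44018663  249.68060876]
```

View pics/s3.png

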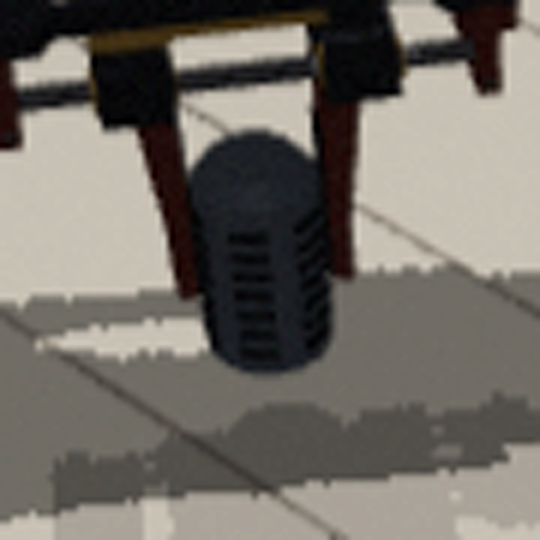

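```bash
python3 - <<'E'
from bench import env
from h import *
p=env.current_eef_pos()
env.move_straight([p[0],p[1],370],rate=150)
x,y=561.2,192.
q=quat(np.arctan2(y,x))
env.move_pose([x,y,370],q)
env.move_straight([x,y,325],rate=60)
env.dwell(.2)
p=env.current_eef_pos();print(p,env.current_opening(),env.current_contact_force(),env.current_clock())
b=p[2]-210
rows=[]
for n,cc in(("scene",(387,245)),("top",(177,201))):
    c=env.capture(n)
    rows.append(overlay(c,[circ(p[0],p[1],b,22),circ(p[0],p[1],b+68,22),circ(x,y,45,31),circ(x,y,90,7)],cc,48,4,""))
cv2.imwrite("pics/a4.png",np.vstack(rows)[:,:768])
E
```

```text
[561.26333842 192.0191714  325.5791579 ] 43.731647226906496 [ 0.79565032 -0.42812218 -0.33439915] 11.075
```

View pics/a4.png

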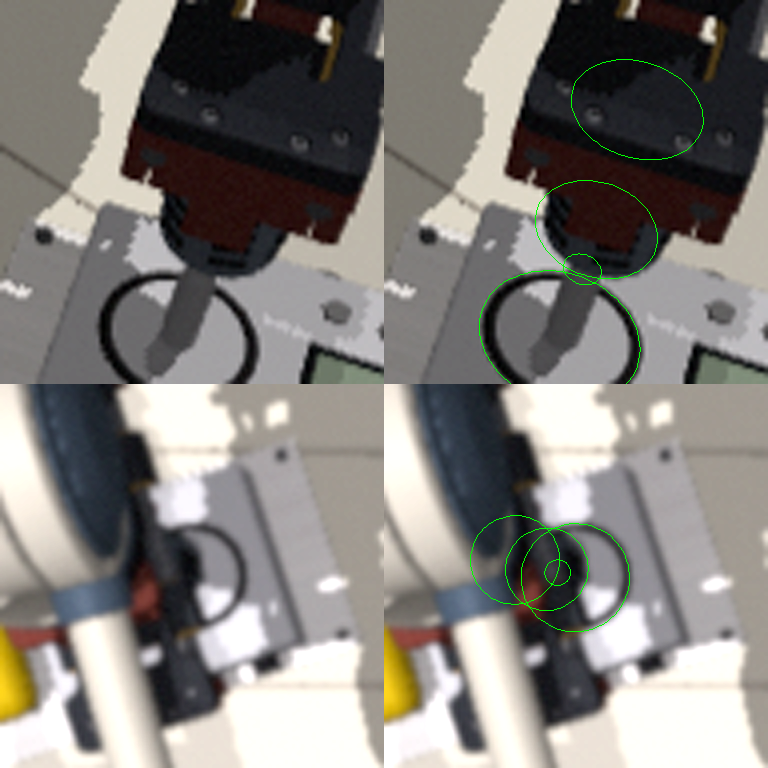

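The scene view shows the cap's lower edge spanning 160–283, against 151–273 for the model. So the cap sits about 2 px towards image right of the tool axis, along the pads. I'll compute the correction from that.

```bash
python3 - <<'E'
from h import *
c=np.load("scene.npy",allow_pickle=True).item()
a=np.arctan2(192,561.2);t=np.array([-np.sin(a),np.cos(a),0]);p=np.array([561.3,192,115.])
print(t,proj(c,p+5*t)-proj(c,p),proj(c,p+5*np.array([np.cos(a),np.sin(a),0]))-proj(c,p))
E
```

```text
[-0.32370357  0.94615855  0.        ] [[3.38591393 1.1324003 ]] [[-0.81414233  2.56220237]]
```

```bash
python3 - <<'E'
from bench import env
from h import *
x,y=561.2,192.;a=np.arctan2(y,x);x-=3.5*-np.sin(a);y-=3.5*np.cos(a)
print(env.move_straight([x,y,325],rate=40))
print(env.move_straight([x,y,264],rate=35,guard=5),env.current_eef_pos(),env.current_contact_force())
print(env.current_clock(),env.current_opening())
c=env.capture("scene");b=env.current_eef_pos()[2]-210
cv2.imwrite("pics/a5.png",overlay(c,[circ(561.2,192,b,22),circ(561.2,192,45,31)],(387,255),48,4,""))
E
```

```text
False
False [562.38421041 188.70831861 264.24047031] [ 0.08025095 -0.90488266 -1.03907969]
13.3167 44.46638109577256
```

View pics/a5.png

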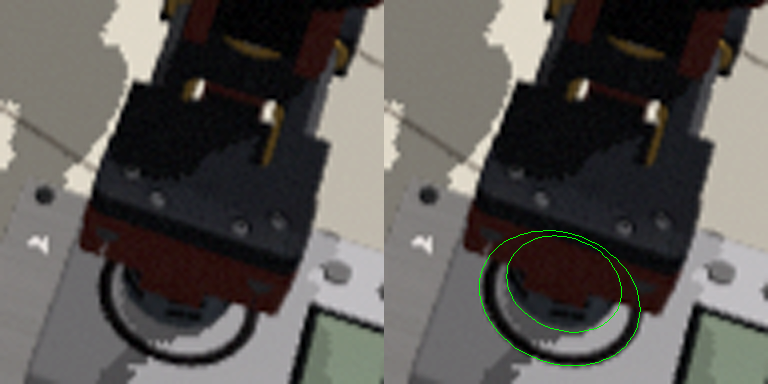

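The cap is now over the stub, with its rim centred in the black circle. Next is the final lowering under guard.

```bash
python3 - <<'E'
from bench import env
from h import *
p=env.current_eef_pos()
g=env.move_straight([p[0],p[1],251],rate=12,guard=3)
print(g,env.current_eef_pos(),env.current_contact_force(),env.current_opening(),env.current_clock())
c=env.capture("scene")
cv2.imwrite("pics/a6.png",overlay(c,[circ(561.2,192,45,22),circ(561.2,192,45,31)],(387,265),48,4,""))
E
```

```text
True [562.32866677 188.70999398 254.92300206] [-0.20740024  0.01938476  5.37328916] 44.12967622123704 14.1167
```

View pics/a6.png

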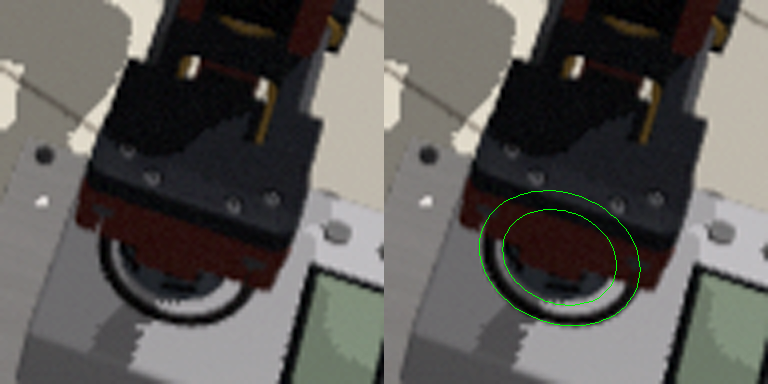

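Contact came at TCP z = 254.9, against an expected 255, so the rim is on the logger's top. I'll release and retreat.

```bash
python3 - <<'E'
from bench import env
from h import *
env.open(); env.dwell(.2)
p=env.current_eef_pos();print(env.current_opening(),env.current_contact_force())
print(env.move_straight([p[0],p[1],390],rate=90,guard=10))
j=list(env.current_joint_pos());j[0]+=0.7 if False else -0.0
env.move_pose([430,330,400],quat(np.arctan2(330,430)))
env.dwell(.3)
print(env.current_clock(),env.current_contact_force())
rows=[]
for n,cc in(("scene",(387,265)),("top",(177,201))):
    c=env.capture(n);cv2.imwrite(f"pics/{n}7.png",c["frame"][:,:,::-1])
    rows.append(overlay(c,[circ(561.2,192,45,22),circ(561.2,192,113,22),circ(561.2,192,45,31)],cc,48,4,""))
    for t in("cap","cover","ring"): print(t,[(d["position"],d["p"]) for d in env.landmark_of(t,c)][:2])
cv2.imwrite("pics/a7.png",np.vstack(rows)[:,:768])
E
```

```text
87.80355316245316 [-0.10678038  0.45194835 -0.3186115 ]
False
17.95 [-0.33619395 -0.79446944  0.16603527]
cap [([566.1, 190.6, 48.6], 0.81)]
cover [([610.4, -69.1, -0.3], 0.92)]
ring [([437.2, -137.6, -1.5], 0.62)]
cap [([564.1, 190.5, 45.2], 0.79)]
cover [([613.8, -71.4, 3.1], 0.71)]
ring []
```

View pics/a7.png

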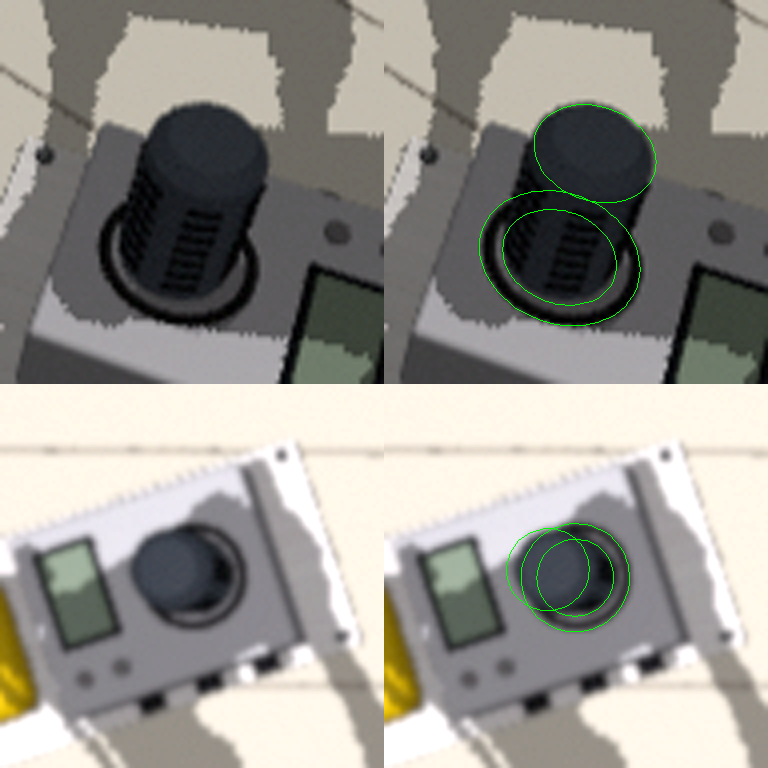

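View pics/scene7.png

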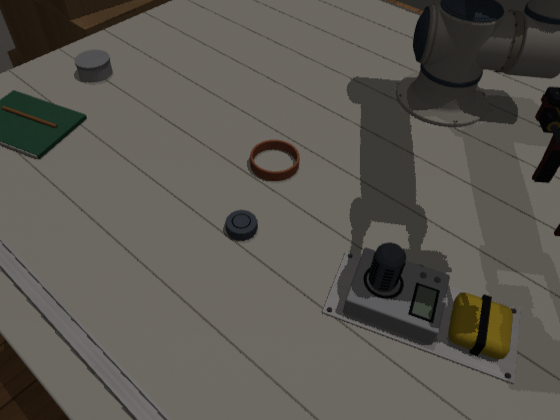

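The cap stands upright inside the black circle, at about (387,268) in the scene view. The cover (241,224) and ring (275,160) are where they were, and the arm is clear.

```bash
python3 -c "
from bench import env
print(env.hand_in(),env.current_clock())"
```

```text
the job is handed in; nothing more can be done
the job is handed in; nothing more can be done
```

The cap is back over the probe stub, standing upright with its rim on the logger's top, and I let go and handed the job in at about 18 s.

- **Grip:** I held the cap at 12 N. Before lowering, I shifted the tool 3.5 mm because the picture showed the cap sitting slightly off-centre along the pads.
- **Placing:** I lowered it slowly with a force stop. Contact came at TCP z = 254.9 mm against an expected 255, with about 5 N of force.
- **Last checks:**
  - Both camera views show the cap upright inside the black circle, within about 2 px of the model outline.
  - The network puts its rim at about (565, 190.5, 45–49) mm. The stub is at about (561, 192), and the cap top matches the expected height.
  - The cover is unmoved in the pictures and in the network's readings.
  - The ring also looks unmoved. Its one reading is about 7 mm off in x from the first, but it sits at the same pixels as before. The network did not find it in the top view either before or after.
- **Disagreement:** The two cameras differed by about 2–6 mm on where the cap stood at the start, which is well inside the fit's 12 mm play.

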